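# Open the milk cooler by its paddle latch

### The job

Open the little milk cooler on the coffee counter: lift the steel paddle on its door by feel until the hidden pawl has let go, keep it lifted while you pull the door clear of the latch, then swing the door wide open, at least 65 degrees, and let go so that it stands still with the paddle dropped back to rest. Be gentle: never wrench the door against the pawl or force the paddle hard against its end stop, do not fling the door, and leave everything else on the counter as it stands.

Things in the scene. Friction and masses are not known exactly. Their poses are not given: they have to be found in the camera images.
- cooler: White milk cooler fixed to the counter, 220 deep x 250 wide x 280 mm high. Origin: centre of its underside; z up, -x is its front (door side, towards the robot), y its width (+y is the left side seen from the robot). Its yaw varies.
- door (a joint): Angle of the white framed clear door (243 wide x 230 high x 26 mm thick, in front of the cabinet) about its vertical hinge at the cooler's +y front edge: 0 shut, grows as the paddle side swings out towards -x (clockwise seen from above), stop at 1.7 rad. It turns with light friction and stays where it is left.
- door_hinge (a point): Point on the door's vertical hinge axis at the height of the paddle; 125 mm in front of the cooler's centre and 118 mm to its +y. Does not move.
- paddle (a joint): Paddle angle: 0 at rest (level, straight out from the door), grows as its outer end is lifted. A spring draws it back to 0: 2.5 N at the grip point starts it, 6 N holds it at 0.4 rad, rising smoothly (2 to 5 N more if pinched, as it turns in the pads). With the door shut a firm hidden stop, felt as a sharp rise of force, ends its lift; with the door clear it lifts to 0.75 rad.
- paddle_grip (a point): Grip point in the steel paddle, a level plate 26 mm wide (along the door's width) and 9 mm thick near the door's upper free corner, its rounded end 66 mm out from the door's face. The point is mid-plate, 45 mm out from the face, 58 mm from the pivot, 243 mm above the counter at rest. Pinch it from above across the 26 mm: it turns between the pads. Moves with lever and door.
- paddle_pivot (a point): Middle of the paddle's pivot axis, level and along the door's width, inside the door 203 mm from the door's hinge axis and 243 mm above the counter. Moves with the door.
- pawl: Paddle's 48 mm tail inside the cabinet, its upturned nose caught behind a fixed lip; origin at the pivot. It dips as the lever lifts and lets go between 0.12 and 0.55 rad, unseen and different each time; the hidden stop comes about 0.07 rad (4 mm at the grip) later. Before that the door gives 3 to 12 mm, then is held fast. Keep its load under 15 N, on lip or stop.
- carton: Milk carton standing beside the cooler, 70 x 70 x 214 mm. Origin under its centre. Leave alone.
- pitcher: Steel milk pitcher with side handle, 80 mm across, 100 mm high, standing to the right (-y) of the cooler. Origin under its centre. Leave alone.
- cups: Stack of paper cups, 85 mm across, 177 mm high, to the left (+y) of the cooler. Origin under its centre. Leave alone.
- sugar: Glass sugar jar, 72 mm across, 120 mm high, to the left of the cooler. Origin under its centre. Leave alone.
- syrup: Amber syrup bottle, 70 mm across, 240 mm high, to the left of the cooler. Origin under its centre. Leave alone.
- tamper: Coffee tamper with wooden knob standing on its 58 mm steel foot, 90 mm high, on the counter at the front right. Origin under its centre. Leave alone.
- portafilter: Filter holder, 68 mm steel cup with a 125 mm black handle along its -x, 30 mm high, on the counter at the front left. Origin under the cup. Leave alone.
- saucer: White saucer, 140 mm across, 18 mm high, lying on the cooler's top. Origin under its centre. Leave alone.

How it is judged:
On the way, in this order (a step that is already met when the one before it is completed fails the run):
1. the paddle is lifted while the door is still shut (value of joint paddle above 0.08 rad and value of joint door below 0.05 rad), for 0.1 s.
2. the door is pulled clear of the latch with the paddle lifted (value of joint door between 0.08 and 0.6 rad and value of joint paddle above 0.1 rad), for 0.05 s.
3. the door is swung wide open (value of joint door above 1.1 rad), for 0.2 s.
At the end, for the whole second after the job is handed in: the door stands open by 63 degrees (1.1 rad) or more, at rest (under 0.1 rad/s), with the paddle dropped back to rest (under 0.06 rad) (value of joint door above 1.1 rad and value of joint paddle below 0.06 rad and angular speed of pawl below 0.1 rad/s); the robot touches nothing.
It fails at once if the pawl is loaded with more than 15 N: the door wrenched against it or the paddle forced on its stop (contact force between pawl and anything else above 15 N).
It fails at once if the door is flung (faster than 2 rad/s) (velocity of joint door above 2 rad/s).
It fails at once if something else on the counter is moved by more than 15 mm (distance of any of carton, pitcher, cups, sugar, syrup, tamper, portafilter, saucer from where it was at the start of the episode above 0.015 m).
It also fails if it takes over 69 s, if anything falls off the work surface, if the arm or the gripper's body presses on something with over 40 N, if the wrist force passes 120 N, or if a joint passes its speed limit or range.

### The arm

A 7-joint arm with a two-finger parallel gripper is mounted at the origin on the work surface. World frame = base frame: x ahead of the robot, y to its left, z up, the work surface at z = 0. Lengths are in m, angles in rad, forces in N, time in s.
With the tool pointing down it reaches from about 0.425 to 0.825 m from the base axis. Payload 3.6 kg.
Tool frame: the origin (TCP) lies where the fingers leave the gripper's body, on its centre line; the fingertips stand 73 mm ahead of it and the grasp point (between the pads) lies 54 mm ahead of it; z points along the fingers, y is the line along which they close (so a half turn about z gives the same grasp; the last joint's range is limited). The gripper opens to 85 mm and grips with 20 to 120 N. Pads are 22 mm wide; open, the fingers measure 114 mm over their backs; the gripper's body (76 mm by 85 mm) begins 54 mm behind the grasp point. The pads swing forward as they close: fully open they stand 13 mm farther back than shut.
Start: joints at [-1.248, 0.615, -0.013, 1.423, 0.008, 1.103, -0.04], TCP at [0.222, 0.611, 0.304] pointing down, gripper open.
Joint ranges: [-3.12, 3.12], [-0.3, 2.06], [-1.34, 1.32], [0.26, 2.42], [-1.36, 4.5], [0.01, 1.98], [-2.84, 2.84]. Speed limits (rad/s): [2.79, 2.79, 3.14, 3.14, 3.14, 3.14, 3.14].

### API

Orientations are given as a unit quaternion [x, y, z, w].
In Python, from station import arm, snapshot, camera_info, ticket gives the robot as it stands. Calls block until the motion is done:
- arm.movep(position, orientation): joint-space move of the TCP to a pose.
- arm.line_to(position, velocity=0.15, ori=None): straight line of the TCP; ori=None keeps the orientation; velocity is the mean speed in m/s.
- arm.move_j(angles): joint-space move.
- arm.move_gripper(opening, effort=None): opening from 0.0 (shut) to 1.0 (fully open); effort is the grip in N (None keeps the last); returns when the fingers have stopped.
- arm.pause(seconds).
- arm.ik(position, orientation): joint angles nearest the present ones, or None.
- snapshot(name): name is "scene" or "top" or "wrist"; returns the picture (400x640x3 uint8, blue, green, red); there is no depth.
- camera_info(name): a dict with "fx", "fy", "cx", "cy" (pixels), "R" (3x3) and "t" (3): a world point X has camera coordinates R X + t; the wrist camera has in their place "T_tool_cam" (4x4, takes a point from camera to tool coordinates, whose origin is the TCP and whose axes are the flange's). Camera axes: x right, y down, z forward; pixel columns grow to the right and rows downward; lengths in m; the calibration is good to about 2 mm. A picture is of the moment at which its call begins: read the wrist's pose just before it. camera_info takes no time and is no camera call.
A pose or a line that the arm cannot do raises arm.MotionError and nothing moves.
- ticket.finish_job(): hands the job in; it is judged then, once.
Readings, each from a call of its own:
- arm.read_time(): time.
- arm.read_joint_positions(): joint angles.
- arm.read_dq(): joint speeds.
- arm.read_effort(): joint torques, N m.
- arm.read_tool_pos(): TCP position.
- arm.read_eef_rot(): TCP orientation.
- arm.read_ft_force(): force on the tool from outside, world axes, zero at the start.
- arm.read_wrist_torque(): the same for the moment, N m.
- arm.read_opening(): opening from 0.0 (shut) to 1.0 (fully open).
- arm.read_finger_force(): force on a finger pad.
Only numpy, scipy, OpenCV 4.12 (cv2) and the standard library are available. Lean on these libraries where they do the work, as an engineer would, in place of code of your own. Each camera call takes 0.05 s, during which the arm holds its last target. There are 200 camera calls.

## Working session

There is one attempt and no reset: what is moved stays moved. The work goes in short steps, each a Python script; the robot and the scene stay as the last script left them, time stands still between calls to the robot, and variables do not carry over. Pictures are saved under pics/ and viewed, at most 10 in all, crops included, and the job is handed in when it is done.

```bash
ls; mkdir -p pics; python3 - <<'E'
from station import arm,snapshot,camera_info
import cv2,numpy as np
for n in("scene","top"):
    cv2.imwrite(f"pics/{n}1.png",snapshot(n)); c=camera_info(n); print(n,c)
print(camera_info("wrist")); print(arm.read_time(),arm.read_eef_rot(),arm.read_tool_pos(),arm.read_ft_force())
E
```

```text
pics
scene {'fx': 381.20486808490614, 'fy': 381.20486808490614, 'cx': 319.275340276236, 'cy': 203.77051334434108, 'R': array([[ 0.44456762,  0.89566052,  0.01232322],
       [ 0.71727797, -0.34771824, -0.60382476],
       [-0.53653699,  0.27728011, -0.79702183]]), 't': array([-0.2622211 , -0.31083505,  1.56088627])}
top {'fx': 469.25673665297126, 'fy': 469.25673665297126, 'cx': 314.17629374257035, 'cy': 197.71659632180135, 'R': array([[-2.43673292e-02, -9.99701673e-01, -1.67291379e-03],
       [-9.96705020e-01,  2.44237208e-02, -7.73471667e-02],
       [ 7.73649507e-02, -2.17342305e-04, -9.97002817e-01]]), 't': array([0.01542915, 0.58865406, 1.7285469 ])}
{'fx': 337.29878370337826, 'fy': 337.29878370337826, 'cx': 322.17996007777725, 'cy': 197.2824403467946, 'T_tool_cam': array([[-4.83908292e-04, -9.56847462e-01, -2.90590261e-01,
         7.30062320e-02],
       [ 9.99998918e-01, -5.94448547e-05, -1.46951969e-03,
         3.51780456e-04],
       [ 1.38883209e-03, -2.90590658e-01,  9.56846456e-01,
        -7.06503416e-02],
       [ 0.00000000e+00,  0.00000000e+00,  0.00000000e+00,
         1.00000000e+00]])}
0.1 [ 1.73475632e-01  9.84837452e-01 -1.16742143e-03 -1.90400944e-04] [0.22195456 0.61037058 0.30284627] [-1.25843302 -0.31947647  1.07609189]
```

View pics/scene1.png

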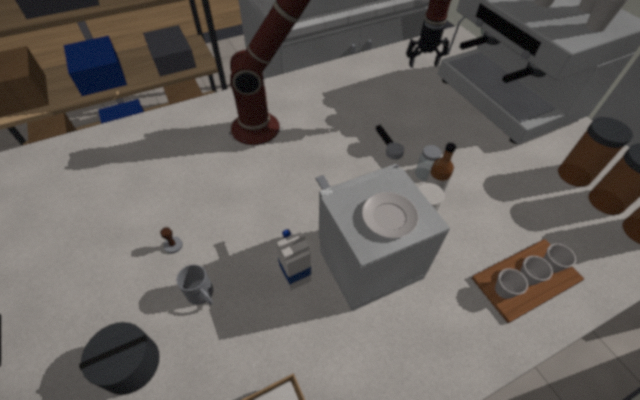

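View pics/top1.png

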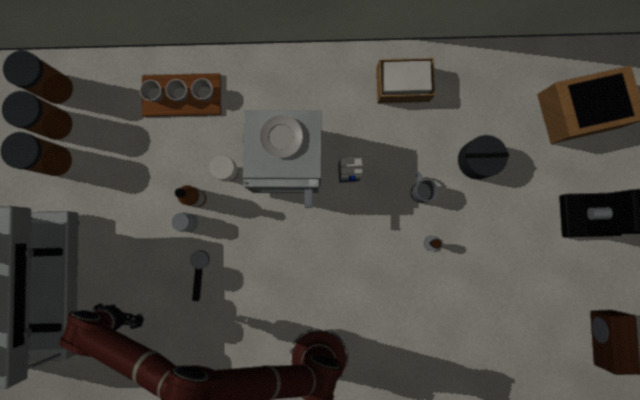

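The top view shows the cooler's top at about (245–321, 111–180) with the door strip just below it. The paddle sticks out at (308,198), between the carton at (350,168) and the portafilter at (198,275). Next I'll zoom in on the paddle.

```bash
cat > h.py <<'E'
from station import arm,snapshot,camera_info,ticket
import cv2,numpy as np
from scipy.spatial.transform import Rotation as Ro
def ray(n,u,v,z):
    c=camera_info(n); R=c['R'];o=-R.T@c['t']
    d=R.T@np.array([(u-c['cx'])/c['fx'],(v-c['cy'])/c['fy'],1]); return o+d*(z-o[2])/d[2]
E
python3 - <<'E'
from h import *
i=cv2.imread("pics/top1.png")[95:225,225:375]
cv2.imwrite("pics/topz.png",cv2.resize(i,None,fx=4.5,fy=4.5,interpolation=cv2.INTER_CUBIC))
for p in[(245,111),(321,111),(245,180),(321,180)]: print(p,ray("top",*p,.28))
for p in[(304,205),(313,205),(308.5,206),(308.5,189)]: print(p,ray("top",*p,.2475))
E
```

```text
(245, 111) [0.85518705 0.21759713 0.28      ]
(321, 111) [ 0.84909701 -0.02776938  0.28      ]
(245, 180) [0.6310239  0.22050361 0.28      ]
(321, 180) [ 0.62506463 -0.02205655  0.28      ]
(304, 205) [0.54850821 0.03471392 0.2475    ]
(313, 205) [0.54779284 0.00548915 0.2475    ]
(308.5, 206) [0.54489801 0.02017753 0.2475    ]
(308.5, 189) [0.60033717 0.01887813 0.2475    ]
```

View pics/topz.png

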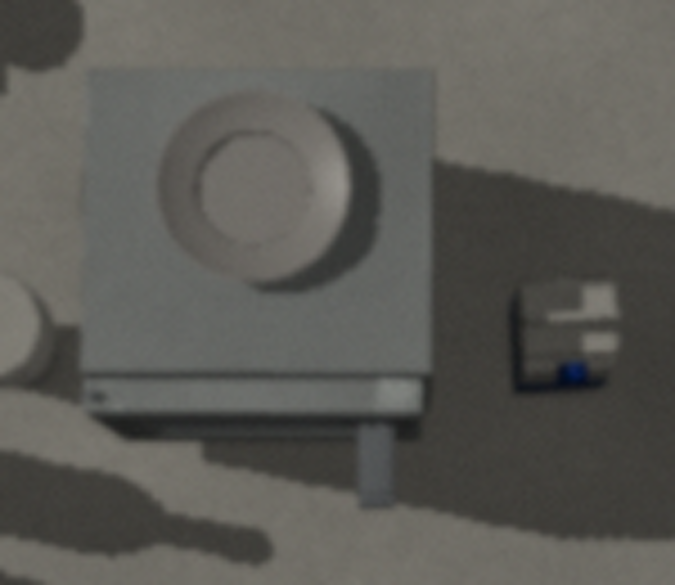

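```bash
python3 - <<'E'
from h import *
f=lambda x,y:((x+.5)/4.5-.5+225,(y+.5)/4.5-.5+95)
C=np.array([ray("top",*f(*p),.28)[:2] for p in[(88,70),(434,70),(431,374),(81,373)]]);print(C)
e=[C[1]-C[0],C[2]-C[1],C[3]-C[2],C[0]-C[3]];print([np.hypot(*v) for v in e])
y0=[np.degrees(np.arctan2(v[1],v[0])) for v in e];print(y0,C.mean(0))
for p in[(359,480),(392,480),(376,507),(376,425)]: print(p,ray("top",*f(*p),.2475))
print("hinge",ray("top",*f(98,397),.255))
# scene ray for paddle end check
s=cv2.imread("pics/scene1.png")
cv2.imwrite("pics/scz.png",cv2.resize(s[130:260,270:440],None,fx=4.5,fy=4.5,interpolation=cv2.INTER_CUBIC))
E
```

```text
[[ 0.85799287  0.22025316]
 [ 0.85182996 -0.02801852]
 [ 0.63242631 -0.02029243]
 [ 0.63924365  0.2280291 ]]
[np.float64(0.24834816137469812), np.float64(0.219539637861113), np.float64(0.24841508851337638), np.float64(0.21888738036134214)]
[np.float64(-91.42197625897846), np.float64(177.98321710981594), np.float64(88.42741431848641), np.float64(-2.035850511056447)] [0.7453732  0.09999283]
(359, 480) [0.56059369 0.0331753  0.2475    ]
(392, 480) [0.56001012 0.00934782 0.2475    ]
(376, 507) [0.54077006 0.0213569  0.2475    ]
(376, 425) [0.60018212 0.01996764 0.2475    ]
hinge [0.62464843 0.21979575 0.255     ]
```

View pics/scz.png

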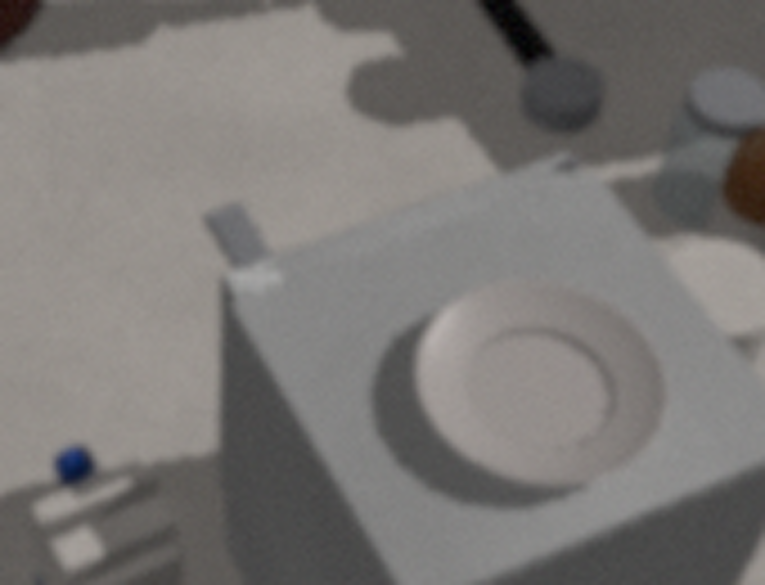

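The measurements agree. The cooler top comes out at 0.248 × 0.219, and the hinge mark falls on the predicted axis. The paddle's centre line matches the geometry to about 1–2 mm: yaw about -1.7°, grip near (0.560, 0.021, 0.243). The scene crop shows the paddle end at about (319,178). Next I'll check reach along the whole path, hover and look with the wrist camera.

```bash
cat >> h.py <<'E'
PSI=np.radians(-1.7); C=np.array([.7454,.1000])
rot=lambda a:np.array([[np.cos(a),-np.sin(a)],[np.sin(a),np.cos(a)]])
H=C+rot(PSI)@[-.125,.118]
def pose(phi,th,dz=0.,dx=0.):
    "TCP pose for door angle phi, paddle angle th; dx = extra shift outwards from the door"
    p=H+rot(PSI-phi)@[-.058*np.cos(th)-dx,-.203]
    return [*p,.243+.058*np.sin(th)+.054+dz],(Ro.from_euler('z',PSI-phi)*Ro.from_euler('y',np.pi)).as_quat()
def F(n=8):
    r=[]
    for _ in range(n): arm.pause(.01); r.append(arm.read_ft_force())
    return np.mean(r,0)
E
python3 - <<'E'
from h import *
print("H",H,pose(0,0))
c=camera_info("scene");P=np.array([*(H+rot(PSI)@[-.079,-.203]),.2475]);v=c['R']@P+c['t'];print("scene px end",c['fx']*v[0]/v[2]+c['cx'],c['fy']*v[1]/v[2]+c['cy'])
for a in[(0,0,.12),(0,0,0),(0,.6,0),(.3,.6,0),(.6,0,0),(1,0,0),(1.2,0,0),(1.3,0,0),(1.3,0,.12)]:
    q=arm.ik(*pose(*a)); print(a,None if q is None else np.round(q,2))
p=arm.read_tool_pos()
arm.line_to([p[0],p[1],.42],.2)
arm.movep(*pose(0,0,.12)); arm.pause(.3)
print(arm.read_time(),arm.read_tool_pos(),F(),arm.read_joint_positions())
cv2.imwrite("pics/w1.png",snapshot("wrist"))
E
```

```text
H [0.62395563 0.22165634] ([np.float64(0.5599589148509182), np.float64(0.020466334557427635), np.float64(0.297)], array([ 1.48347545e-02,  9.99889959e-01, -9.08366729e-19,  6.12256019e-17]))
scene px end 319.037352383962 175.1791832487958
(0, 0, 0.12) [-0.22  0.39  0.22  1.51 -0.09  1.26  1.55]
(0, 0, 0) [-0.13  0.48  0.08  1.7  -0.05  0.96  1.51]
(0, 0.6, 0) [-0.15  0.47  0.12  1.63 -0.06  1.05  1.52]
(0.3, 0.6, 0) [-0.25  0.38  0.17  1.78 -0.08  0.99  1.19]
(0.6, 0, 0) [-0.38  0.35  0.18  1.95 -0.08  0.86  0.79]
(1, 0, 0) [-0.61  0.33  0.25  1.98 -0.1   0.84  0.23]
(1.2, 0, 0) [-0.72  0.34  0.28  1.96 -0.12  0.86 -0.04]
(1.3, 0, 0) [-0.77  0.36  0.29  1.93 -0.13  0.87 -0.17]
(1.3, 0, 0.12) [-0.82  0.24  0.34  1.73 -0.09  1.18 -0.21]
3.55 [0.56000169 0.02085227 0.41698734] [0.05212582 0.04761564 0.06228559] [-0.27519045  0.39322335  0.30292165  1.50874194 -0.1204491   1.25797586
  1.58463069]
```

View pics/w1.png

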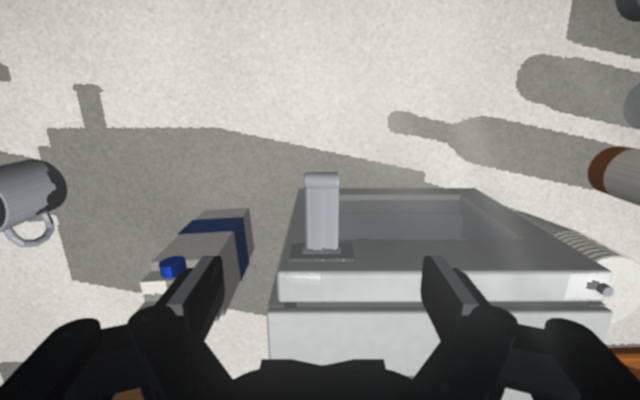

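The wrist view shows the paddle at columns 305–339 (centre 322, level with the tool axis), rows 173–250, and well between the fingers. I'll descend and pinch lightly.

```bash
python3 - <<'E'
from h import *
# range check: tip (321,180) on z=.2475
c=camera_info("wrist");T=c["T_tool_cam"];q=Ro.from_quat(arm.read_eef_rot());p=np.array(arm.read_tool_pos())
for u,v,z in[(321,184,.2475),(321,250,.2475)]:
    d=q.apply(T[:3,:3]@[(u-c['cx'])/c['fx'],(v-c['cy'])/c['fy'],1]);o=p+q.apply(T[:3,3]);print(o+d*(z-o[2])/d[2])
arm.move_gripper(.75,25)
arm.line_to(pose(0,0,.02)[0],.1); print(F())
arm.line_to(pose(0,0)[0],.04); arm.pause(.2); print("down",F())
arm.move_gripper(0,25); arm.pause(.3)
print("grip",F(),arm.read_opening(),arm.read_finger_force(),arm.read_tool_pos(),arm.read_time())
E
```

```text
[0.54959023 0.01969303 0.2475    ]
[0.60278955 0.01804808 0.2475    ]
[-0.26999011  0.03747762  0.03967638]
down [0.16749065 0.15976559 0.09620616]
grip [-1.40989125 -2.25326338  2.59904617] 0.29832842143969046 29.6422968339175 [0.5598717  0.01991099 0.29713835] 6.9417
```

```bash
cat > lift.py <<'E'
from h import *
n=np.append(rot(PSI)@[-1,0],0)
th,dx=0.,0.; T=[];Z=[]
while th<.66:
    th+=.009
    dx0=dx
    arm.line_to(pose(0,th,0,dx)[0],.01); f=F(5); fn=f@n; dx=float(np.clip(dx+np.clip(2e-4*(fn-1.),-4e-4,4e-4),-.012,.012))
    T.append(th);Z.append(-f[2]); ex=0
    if len(T)>12 and th>.12:
        a=np.polyfit(T[-11:-3],Z[-11:-3],1); ex=Z[-1]-np.polyval(a,th)
    print("%.3f fz %.2f fn %.2f fy %.2f dx %.1fmm ex %.2f"%(th,f[2],fn,f[1],dx*1e3,ex))
    if ex>2.5 or -f[2]>17 or abs(fn)>8: break
print(arm.read_time(),arm.read_tool_pos(),"th",th,"dx",dx)
E
python3 lift.py
```

```text
0.009 fz 0.64 fn 0.93 fy -3.09 dx -0.0mm ex 0.00
0.018 fz -3.48 fn 0.68 fy -4.31 dx -0.1mm ex 0.00
0.027 fz -5.54 fn 0.71 fy -4.38 dx -0.1mm ex 0.00
0.036 fz -7.40 fn 1.03 fy -5.19 dx -0.1mm ex 0.00
0.045 fz -7.40 fn 0.81 fy -5.15 dx -0.2mm ex 0.00
0.054 fz -7.39 fn 0.86 fy -5.32 dx -0.2mm ex 0.00
0.063 fz -7.30 fn 1.33 fy -4.82 dx -0.1mm ex 0.00
0.072 fz -7.34 fn 0.75 fy -4.68 dx -0.2mm ex 0.00
0.081 fz -7.95 fn 0.69 fy -4.41 dx -0.2mm ex 0.00
0.090 fz -7.46 fn 1.31 fy -4.61 dx -0.2mm ex 0.00
0.099 fz -7.74 fn 0.86 fy -4.75 dx -0.2mm ex 0.00
0.108 fz -7.63 fn 1.21 fy -4.95 dx -0.2mm ex 0.00
0.117 fz -7.74 fn 1.14 fy -4.95 dx -0.1mm ex 0.00
0.126 fz -8.23 fn 1.24 fy -4.69 dx -0.1mm ex 0.38
0.135 fz -7.92 fn 1.16 fy -4.74 dx -0.1mm ex 0.06
0.144 fz -7.64 fn 1.29 fy -5.14 dx 0.0mm ex -0.30
0.153 fz -8.44 fn 1.09 fy -4.54 dx 0.0mm ex 0.16
0.162 fz -7.68 fn 1.11 fy -5.22 dx 0.0mm ex -0.55
0.171 fz -8.10 fn 1.05 fy -4.81 dx 0.1mm ex 0.18
0.180 fz -8.00 fn 1.41 fy -4.59 dx 0.1mm ex -0.45
0.189 fz -8.43 fn 0.87 fy -4.90 dx 0.1mm ex 0.31
0.198 fz -8.41 fn 0.96 fy -4.87 dx 0.1mm ex 0.22
0.207
[... 1227 characters left out ...]
ex 0.19
0.432 fz -9.80 fn 1.49 fy -5.16 dx 0.5mm ex -0.33
0.441 fz -10.29 fn 1.35 fy -4.87 dx 0.6mm ex 0.21
0.450 fz -10.29 fn 0.74 fy -4.89 dx 0.5mm ex -0.06
0.459 fz -10.97 fn 0.93 fy -4.88 dx 0.5mm ex 0.74
0.468 fz -10.66 fn 0.74 fy -5.25 dx 0.4mm ex 0.31
0.477 fz -10.96 fn 1.16 fy -4.97 dx 0.5mm ex 0.46
0.486 fz -10.57 fn 1.19 fy -4.70 dx 0.5mm ex -0.48
0.495 fz -10.50 fn 1.22 fy -4.87 dx 0.5mm ex -0.63
0.504 fz -10.35 fn 0.95 fy -5.13 dx 0.5mm ex -1.01
0.513 fz -11.13 fn 1.16 fy -4.71 dx 0.6mm ex -0.09
0.522 fz -12.18 fn 0.89 fy -5.32 dx 0.5mm ex 1.06
0.531 fz -13.14 fn 0.92 fy -4.90 dx 0.5mm ex 2.52
24.15 [0.56604226 0.02008931 0.32433725] th 0.5310000000000002 dx 0.0005299167858807479
```

The force rises sharply at 0.52 rad, so that is the hidden stop, and the pawl let go at about 0.45. I'll ease back slightly and pull while watching the force.

```bash
cat > pull.py <<'E'
from h import *
th,dx,phi=.51,.0005,0.
arm.line_to(pose(0,th,0,dx)[0],.01); print("eased",F())
while phi<.16:
    phi+=.006
    P,q=pose(phi,th,0,dx); arm.line_to(P,.02,q); f=F(4)
    n=np.append(rot(PSI-phi)@[-1,0],0); s=np.append(rot(PSI-phi)@[0,-1],0)
    print("%.3f fz %.2f pull %.2f side %.2f"%(phi,f[2],-f@n,f@s))
    if -f@n>7: print("HELD"); break
print(arm.read_time(),arm.read_tool_pos(),arm.read_opening())
E
python3 pull.py
```

```text
eased [ -1.51183572  -4.91836378 -10.5969216 ]
0.006 fz -10.95 pull -1.53 side 5.04
0.012 fz -11.02 pull -1.44 side 5.63
0.018 fz -10.83 pull -0.90 side 5.27
0.024 fz -10.59 pull -0.52 side 4.86
0.030 fz -10.80 pull -0.97 side 5.27
0.036 fz -10.91 pull -1.28 side 5.75
0.042 fz -11.81 pull -0.92 side 5.31
0.048 fz -11.09 pull -1.17 side 5.07
0.054 fz -10.98 pull -1.11 side 4.79
0.060 fz -11.74 pull -0.95 side 4.81
0.066 fz -11.32 pull -0.85 side 5.43
0.072 fz -11.66 pull -0.78 side 4.65
0.078 fz -11.81 pull -0.94 side 5.00
0.084 fz -12.14 pull -0.98 side 4.68
0.090 fz -11.64 pull -0.72 side 4.91
0.096 fz -11.83 pull -1.04 side 5.17
0.102 fz -11.17 pull -1.22 side 5.38
0.108 fz -10.93 pull -1.62 side 5.19
0.114 fz -11.28 pull -1.50 side 5.10
0.120 fz -11.11 pull -1.02 side 5.06
0.126 fz -11.60 pull -1.32 side 5.47
0.132 fz -11.31 pull -1.24 side 5.27
0.138 fz -11.41 pull -1.02 side 4.82
0.144 fz -11.34 pull -1.18 side 5.34
0.150 fz -11.35 pull -1.08 side 4.59
0.156 fz -10.95 pull -1.05 side 5.23
0.162 fz -11.56 pull -1.27 side 5.19
32.1333 [0.53411277 0.03235839 0.32485369] 0.2955063848212443
```

The pull force stays near zero, so the pawl is clear. I'll continue the swing, lower the paddle on the way and keep the force guarded.

```bash
cat > swing.py <<'E'
from h import *
dx=.0005
W=[(p,.51) for p in(.19,.22,.25,.28,.31)]+[(.31,t) for t in(.4,.3,.2,.1,.03)]+[(p,.03) for p in np.arange(.35,1.281,.0388)]
for k,(phi,th) in enumerate(W):
    P,q=pose(phi,th,0,dx); arm.line_to(P,.06,q); f=F(2)
    n=np.append(rot(PSI-phi)@[-1,0],0); s=np.append(rot(PSI-phi)@[0,-1],0)
    if k%3==0 or k==9: print("%.3f %.2f fz %.2f pull %.2f side %.2f"%(phi,th,f[2],-f@n,f@s))
    if np.linalg.norm(f)>22: print("STOP",phi,th,f); break
print(arm.read_time(),arm.read_tool_pos(),arm.read_opening())
cv2.imwrite("pics/top2.png",cv2.resize(snapshot("top")[90:330,130:430],None,fx=2.5,fy=2.5))
E
python3 swing.py
```

```text
0.190 0.51 fz -11.27 pull -0.90 side 4.01
0.280 0.51 fz -9.97 pull -0.66 side 5.72
0.310 0.30 fz -3.40 pull -1.31 side 6.30
0.310 0.03 fz 0.08 pull -1.28 side 6.48
0.428 0.03 fz 0.85 pull -1.76 side 7.21
0.544 0.03 fz 1.58 pull -1.94 side 6.77
0.660 0.03 fz 2.44 pull -0.72 side 6.16
0.777 0.03 fz 2.53 pull -0.34 side 5.89
0.893 0.03 fz 2.73 pull -0.26 side 5.14
1.010 0.03 fz 5.02 pull 0.27 side 5.38
1.126 0.03 fz 6.21 pull -0.19 side 4.31
1.242 0.03 fz 6.63 pull 0.62 side 3.25
42.05 [0.41354842 0.22031312 0.30093066] 0.29739836161108407
```

View pics/top2.png

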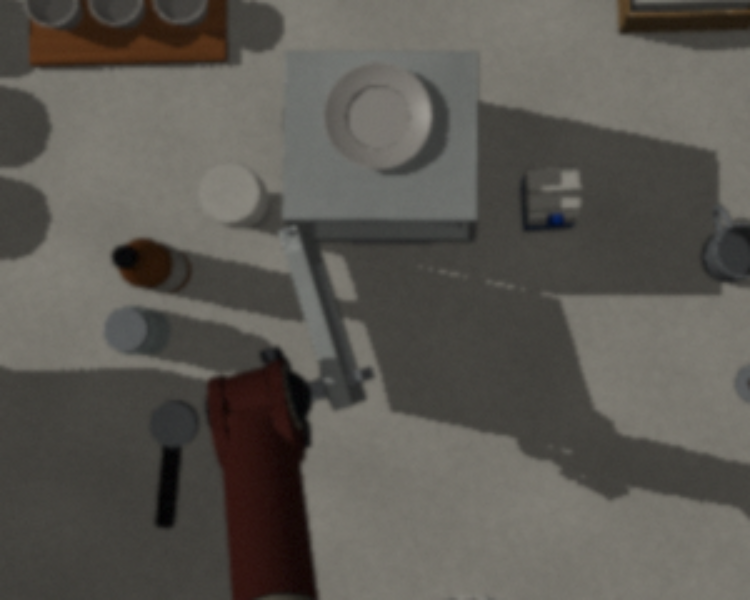

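The top view shows the door wide open, running from the hinge at (290,232) to its free end at (352,395), about 70°+. The other objects stand as before. Now I'll release and rise.

```bash
python3 - <<'E'
from h import *
arm.move_gripper(.65,25); arm.pause(.3); print(F())
p=np.array(arm.read_tool_pos()); arm.line_to(p+[0,0,.03],.05); print(F()); arm.line_to(p+[0,0,.11],.1); arm.pause(.5)
print(arm.read_time(),arm.read_tool_pos(),F())
cv2.imwrite("pics/w2.png",snapshot("wrist"))
cv2.imwrite("pics/top3.png",cv2.resize(snapshot("top")[90:330,130:430],None,fx=2.5,fy=2.5))
E
```

```text
[-0.001338   -0.06329296  0.14951424]
[-0.4410054  -0.1211101  -0.21329124]
45.1333 [0.41273619 0.21777195 0.40859131] [-0.11009488 -0.17283354 -0.45010907]
```

View pics/w2.png

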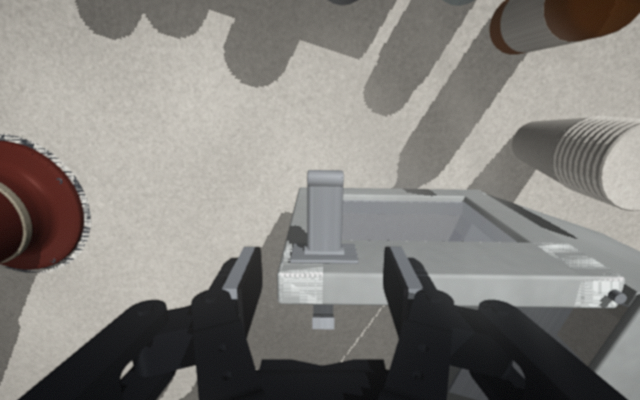

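View pics/top3.png

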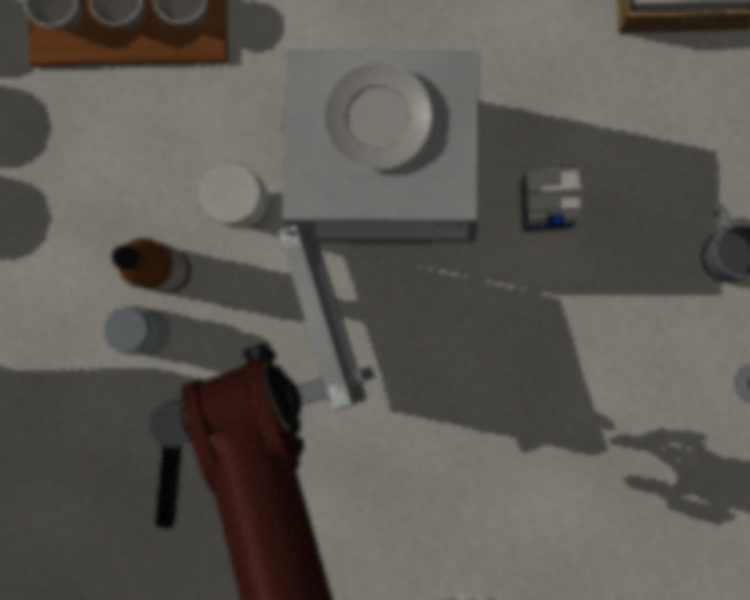

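The wrist view has the paddle at (325,210), level, with the gripper clear above it and the door squared to the tool yaw (about 73°). In the top view the door sits where I left it, from (290,232) to (350,395), and the other objects haven't moved. Handing in.

```bash
python3 -c "
from station import ticket;print(ticket.finish_job())"
```

```text
the job is handed in; nothing more can be done
None
```

The cooler door stands open at about 73°, with the paddle back at rest, the gripper clear and nothing else on the counter moved; I handed the job in at about 45 s, and no verdict was returned.

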